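Index the curing carousel one notch with its spring pull ring

ROBOT

A 7-joint arm with a two-finger parallel gripper is mounted at the origin on the work surface. World frame = base frame: x ahead of the robot, y to its left, z up, the work surface at z = 0. Lengths are in m, angles in rad, forces in N, time in s.
With the tool pointing down it reaches from about 0.4 to 0.85 m from the base axis. Payload 4.5 kg.
Tool frame: the origin (TCP) lies at the very end of the fingers, on their centre line; the grasp point (between the pads) lies 19 mm behind it; z points along the fingers, y is the line along which they close (so a half turn about z gives the same grasp; the last joint's range is limited). The gripper opens to 88 mm and grips with 3 to 60 N. Pads are 18 mm wide; open, the fingers measure 123 mm over their backs; the gripper's body (75 mm by 187 mm) begins 45 mm behind the grasp point.
Start: joints at [-1.254, 0.689, -0.195, 1.565, 0.157, 0.902, -0.215], TCP at [0.174, 0.6, 0.206] pointing down, gripper open.
Joint ranges: [-3.01, 3.01], [-0.46, 2.08], [-1.47, 1.51], [0.13, 2.56], [-1, 4.14], [0.04, 2.09], [-2.66, 2.66]. Speed limits (rad/s): [2.57, 2.57, 3.14, 3.14, 3.14, 3.14, 3.14].

INTERFACE

Orientations are given as a unit quaternion [x, y, z, w].
In Python, from plant import r, eyes, nets gives the robot as it stands.
- The arm moves only by the shell command python3 -m pendant 'ROWS' [FORCE]. ROWS is JSON, a list of rows, each an object of numbers: "claw": the opening, from 0 (shut) to 1 (fully open); "dx", "dy", "dz": the shift along the world's x, y, z in mm; "twist": the turn about the world's z in rad. In form: [{"claw": .., "dx": .., "dy": .., "dz": .., "twist": ..}, ...]. A call has 1 to 8 rows; each row is the pose to reach, as a shift and turn from the pose commanded when the call began; what a row does not reach only later rows make up. A row lasts 1/10 s, in which the tool goes at most 50 mm and 8.59 degrees, less where a joint would pass 70% of its speed; a pose out of reach is approached as far as the arm can. A call with a gripper value outside its range is refused whole. The fingers move at their own pace and stop on an object; FORCE is the grip in N (left out, the last holds). Time passes only in rows, so rows that repeat a pose let the fingers close. It gives the time, the measured TCP pose, the force, the opening and the grip force at its end, in the units of the state.
- r.get_state(): the state, without advancing time (a new reading comes with each control period).
- eyes.snapshot(name): name is "scene" or "top"; returns (picture, depth): 480x640x3 uint8, blue, green, red; 480x640 float32, m along the optical axis (not along the pixel's ray), 0 where there is no reading.
- eyes.camera_info(name): a dict with "K" (3x3 intrinsics, pixels), "world_to_cam" (4x4, takes a point from world to camera coordinates). Camera axes: x right, y down, z forward; pixel columns grow to the right and rows downward; lengths in m; the calibration is good to about 2 mm. A picture is of the moment at which its call begins. camera_info takes no time and is no camera call.
- r.finish_job(): hands the job in; it is judged then, once.
Trained networks look in the newest picture that a camera, given by its name, has taken for a name from the list of things; names that differ only in an ending like _2 or _b are one class to them, and where a whole thing is asked for, a point or a joint stands for the part that bears it (a point fixed in the world has none). Each returns a list of dicts, best first, with "confidence" (0 to 1); they miss things now and then, are a little off and sometimes report something else, mostly with a low value. They report only what shows in the picture. A call takes as long as a camera call. They do not tell look-alikes from the thing itself.
- nets.spot_in(camera, query): "box" ([left, top, width, height] as shares, 0 to 1, of the picture: columns of its width, rows of its height, round what is visible of it).
- nets.place_of(camera, query): "position" ([column, row] as shares, 0 to 1, of the picture: columns of its width, rows of its height: a listed point, or the origin of a listed thing).
The state is a dict: "clock": time; "q": joint angles; "qd": joint speeds; "joint_torque": joint torques, N m; "tool_pos": TCP position; "eef_rot": TCP orientation; "contact_force": force on the tool from outside, world axes, zero at the start; "moment": the same for the moment, N m; "opening": opening from 0.0 (shut) to 1.0 (fully open); "finger_force": force on a finger pad.
Only numpy, scipy, OpenCV 4.12 (cv2) and the standard library are available. Lean on these libraries where they do the work, as an engineer would, in place of code of your own. Each camera call takes 0.05 s, during which the arm holds its last target. There are 200 camera calls.

TASK

Set the loose lattice window from the cutting mat down flat in the empty seat of the curing carousel. Then take hold of the carousel's spring pull ring, pull it out, swing the disc to the next notch so that the window comes under the lamp, and let the ring go so that its pin drops fully home. Leave the finished parts in their seats, do not knock against the lamp, and leave the other things on the table where they are.

Things in the scene. Friction and masses are not known exactly. Their poses are not given: they have to be found in the camera images.
- window: The loose part to load: a miniature house window, wooden lattice of 3 by 2 panes, 46 (own x) by 34 (own y) by 16 mm high (z), about 30 g, flat on the green cutting mat (200 x 180 x 3 mm). Origin: centre of its underside; z up.
- carousel: Curing carousel, fixed: grey foot 264 mm across, steel index track with 5 notches 72 degrees apart, aluminium disc 284 mm across, top 60 mm above the table, hub 36 mm across, 12 mm high. Five square seats, centres 104 mm from the axis, 58 mm inside, rim 3 mm thick, 4 mm high; one is empty. Origin: on the disc's upright axis at table height; -x faces the robot within 0.2 rad.
- empty_seat (a point): Centre of the floor of the empty seat, at the disc's top (60 mm up); turns with the disc. At the start it is on the disc's right-hand side as the robot sees it, open above. Its sides run radially and tangentially. The pull ring stands outside the rim at this same seat.
- ring_center (a point): Centre of the steel pull ring of the spring plunger on the disc's rim; turns with the disc. Home: 171 mm from the axis, 81 mm up. Its z axis is the plunger's axis, leaning 30 degrees from vertical, outward and up; y is tangential. Ring of 9 mm round bar, 37 mm across, upright in the radial plane: 9 mm thick tangentially. Plunger body, 23 mm across, starts 24 mm below the centre along the axis.
- index_ring (a joint): Pull of the ring along the plunger's leaning axis, m: 0 home (pin down in a notch); the 8 mm round-ended pin is clear of the 10 mm notch from 0.010; end stop 0.016. Spring: 6 N at 0, 12.4 N at the stop. Let go between notches, the pin rides on the track at about 0.010 and drops into a notch as it comes over one.
- turntable (a joint): Angle of the disc, rad, clockwise from above positive: 0 at the start, in a notch; next notch, with the empty seat under the lamp, at +1.257 (the near side of the disc moves to the robot's left). 0.008 rad of play in a notch. Light friction (under 1 N at the ring): it stays where it is left. The pin blocks it unless pulled.
- lamp_spot (a point): Fixed point straight under the curing lamp, at the height of the disc's top, 104 mm from the turning axis: here the window's seat must come.
- lamp: Curing lamp on the carousel's foot (same origin, axes). White head 119 (radial) x 72 x 32 mm, underside 199 mm up, 56 to 175 mm from the axis, over the lamp spot on the near side: its outer edge overhangs where the ring ends up, so a gripper upright on the ring hits it; one leaning outward 25 degrees or so clears it. Post 20 mm thick, 197 mm from the axis towards (-0.42, 0.91), 261 mm high; bar to the head at 244 mm.
- house_door: Finished part: plain door 42 x 26 x 12 mm, in seat1. Origin: centre of its underside.
- round_window: Finished part: round window 40 mm across, 12 mm high, in seat2. Origin: centre of its underside.
- chimney: Finished part: brick chimney 28 x 28 x 35 mm, in seat3. Origin: centre of its underside.
- small_window: Finished part: square lattice window 30 x 30 x 14 mm, in seat4, under the lamp at the start. Origin: centre of its underside.
- tea_glass: Bystander: waisted tea glass, 56 mm across, 85 mm high, on the table. Origin: centre of its underside.
- glue: Bystander: white glue bottle, 44 mm across, 130 mm high. Origin: centre of its underside.
- brush: Bystander: paint brush 160 mm long, lying along the right-hand edge of the cutting mat. Origin: in its middle, underneath.
- scissors: Bystander: scissors with red handles, 170 mm long, lying flat on the left. Origin: at the pivot, underneath.
- seat1 (a point): Centre of the floor of the seat that holds the door, 72 degrees counter-clockwise (from above) from the empty one; turns with the disc.
- seat2 (a point): Centre of the floor of the seat that holds the round window, 144 degrees counter-clockwise (from above) from the empty one; turns with the disc.
- seat3 (a point): Centre of the floor of the seat that holds the chimney, 216 degrees counter-clockwise (from above) from the empty one; turns with the disc.
- seat4 (a point): Centre of the floor of the seat that holds the small square window, 288 degrees counter-clockwise (from above) from the empty one; turns with the disc.
Things that resemble listed ones, but are neither listed nor needed, are in the scene too. Leave any blue, purple or red look-alike of the window alone.

How it is judged:
On the way, in this order (a step that is already met when the one before it is completed fails the run):
1. the window lies flat in the empty seat, let go, with the disc still locked in its first notch (horizontal distance between window and empty_seat below 0.017 m and z of window in the frame of empty_seat between -0.004 and 0.004 m and angle between window's own z axis and vertical below 0.08 rad and contact force between window and the fingers below 0.05 N and value of joint turntable between -0.05 and 0.05 rad and value of joint index_ring below 0.002 m), for 0.2 s.
2. the ring is pulled out until the pin is clear (value of joint index_ring above 0.0095 m), for 0.1 s.
3. the disc stands in the next notch with the pin home (value of joint turntable between 1.23164 and 1.28164 rad and value of joint index_ring below 0.002 m), for 0.2 s.
At the end, for the whole second after the job is handed in: Window flat in its seat (17 mm of the centre) and under the lamp (22 mm); disc in the next notch (1.257 rad within 0.025), pin home (2 mm), all at rest; finished parts in their seats (30 mm); glass, glue, brush and scissors within 30 mm of their places, glass and glue upright (all of step 3 and horizontal distance between window and empty_seat below 0.017 m and z of window in the frame of empty_seat between -0.004 and 0.004 m and angle between window's own z axis and vertical below 0.08 rad and horizontal distance between window and lamp_spot below 0.022 m and linear speed of window below 0.02 m/s and velocity of joint turntable below 0.03 rad/s and distance between house_door and seat1 below 0.03 m and distance between round_window and seat2 below 0.03 m and distance between chimney and seat3 below 0.03 m and distance between small_window and seat4 below 0.03 m and distance of each of tea_glass, glue, brush, scissors from where it was at the start of the episode below 0.03 m and angle between each of tea_glass, glue's own z axis and vertical below 0.3 rad); the robot touches nothing.
It fails at once if the lamp was knocked (more than 8 N) (contact force between lamp and the arm above 8 N or contact force between lamp and the fingers above 8 N).
It fails at once if a finished part was knocked out of its seat (distance between house_door and seat1 above 0.035 m or distance between round_window and seat2 above 0.035 m or distance between chimney and seat3 above 0.035 m or distance between small_window and seat4 above 0.035 m).
It fails at once if the glass, glue, brush or scissors were disturbed (30 mm) (distance of any of tea_glass, glue, brush, scissors from where it was at the start of the episode above 0.03 m).
It fails at once if the window was dropped instead of being set down (linear speed of window above 0.6 m/s and contact force between window and the fingers below 0.05 N).
It also fails if it takes over 51 s, if anything falls off the work surface, if the arm or the gripper's body presses on something with over 40 N, if the wrist force passes 120 N, or if a joint passes its speed limit or range.

## Working session

There is one attempt and no reset: what is moved stays moved. The work goes in short steps, Python scripts to look and compute and a shell command to move; the robot and the scene stay as the last step left them, time stands still between calls to the robot, and variables do not carry over. Pictures are saved under pics/ and viewed, at most 10 in all, crops included, and the job is handed in when it is done.

```bash
mkdir -p pics; cat > h.py <<'E'
import numpy as np,cv2
from plant import r,eyes,nets
def ray(cam,u,v):
    c=eyes.camera_info(cam);K=np.array(c["K"]);T=np.linalg.inv(np.array(c["world_to_cam"]))
    d=T[:3,:3]@np.linalg.solve(K,[u,v,1.]);return T[:3,3],d
def at_z(cam,u,v,z):
    o,d=ray(cam,u,v);return o+d*(z-o[2])/d[2]
def at_d(cam,u,v,depth):
    o,d=ray(cam,u,v);return o+d*depth
def proj(cam,p):
    c=eyes.camera_info(cam);q=np.array(c["world_to_cam"])@np.r_[p,1.];k=np.array(c["K"])@q[:3];return k[:2]/k[2]
E
python3 - <<'E'
from h import *
np.set_printoptions(precision=4,suppress=True)
for c in ("top","scene"):
    p,d=eyes.snapshot(c);cv2.imwrite(f"pics/{c}0.png",p);np.save(f"pics/{c}0.npy",d)
    print(c,ray(c,320,240))
    for q in ("window","carousel","empty_seat","ring_center","lamp","small_window","chimney","brush","glue","tea_glass"):
        for o in nets.place_of(c,q)[:4]:
            u,v=o["position"][0]*640,o["position"][1]*480
            z={"window":.003,"empty_seat":.06,"ring_center":.081,"small_window":.06,"chimney":.06}.get(q,0)
            print(q,round(o["confidence"],2),round(u),round(v),at_z(c,u,v,z))
s=r.get_state();print(s["clock"],s["tool_pos"],s["eef_rot"])
E
```

```text
top (array([0.3665, 0.0179, 1.3088]), array([ 0.1245, -0.0121, -0.9928]))
window 0.67 394 255 [ 0.4918 -0.1634  0.003 ]
window 0.62 461 261 [ 0.4743 -0.3124  0.003 ]
window 0.59 396 314 [ 0.3607 -0.1619  0.003 ]
window 0.56 504 338 [ 0.3024 -0.3961  0.003 ]
carousel 0.64 304 201 [0.621  0.0371 0.    ]
empty_seat 0.97 348 206 [ 0.5959 -0.0595  0.06  ]
ring_center 0.65 377 216 [ 0.5697 -0.1212  0.081 ]
chimney 0.62 261 210 [0.5921 0.1296 0.06  ]
brush 0.67 503 266 [ 0.4604 -0.406   0.    ]
tea_glass 0.76 426 169 [ 0.6895 -0.2469  0.    ]
scene (array([ 1.4639, -0.1077,  0.8207]), array([-0.7646,  0.1147, -0.6345]))
window 0.86 163 248 [ 0.4705 -0.3176  0.003 ]
window 0.79 142 207 [ 0.3051 -0.3833  0.003 ]
window 0.74 226 255 [ 0.511  -0.1766  0.003 ]
window 0.56 234 215 [ 0.3601 -0.1568  0.003 ]
carousel 0.68 332 282 [0.6168 0.0481 0.    ]
empty_seat 0.91 281 255 [ 0.5886 -0.0577  0.06  ]
empty_seat 0.62 323 233 [0.525  0.0395 0.06  ]
ring_center 0.54 250 243 [ 0.5691 -0.1197  0.081 ]
lamp 0.64 132 318 [ 0.6774 -0.3614  0.    ]
small_window 0.77 324 226 [0.4994 0.0445 0.06  ]
chimney 0.76 371 249 [0.5872 0.1342 0.06  ]
chimney 0.53 374 248 [0.5856 0.1399 0.06  ]
brush 0.7 125 249 [ 0.4633 -0.4033  0.    ]
glue 0.94 127 319 [ 0.6802 -0.3699  0.    ]
tea_glass 0.83 191 320 [ 0.6971 -0.2437  0.    ]
tea_glass 0.39 164 248 [ 0.4663 -0.3168  0.    ]
1.1 [0.1744 0.6002 0.2064] [ 0.1409  0.99    0.0001 -0.    ]
```

View pics/top0.png

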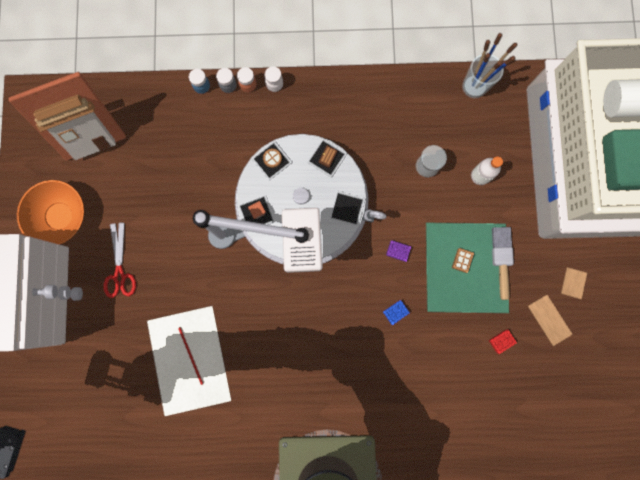

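View pics/scene0.png

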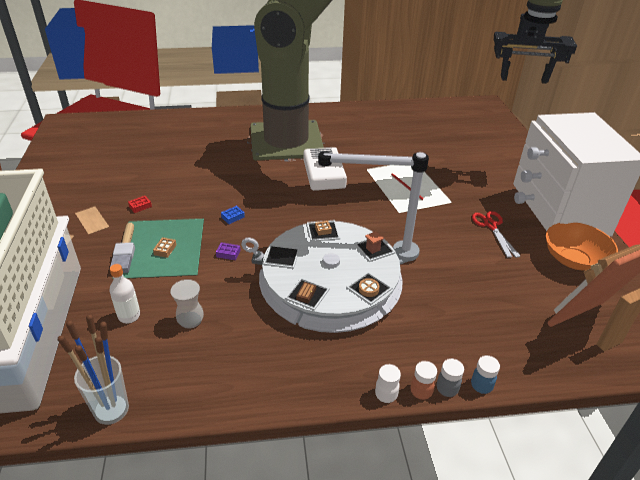

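Window candidates in the top picture are the wooden lattice on the green mat (463,261), purple (399,251), blue (396,313) and red (503,342). The description fits the wooden one at (463,261). Next I'll measure precisely and check it in a close crop.

```bash
python3 - <<'E'
from h import *
from scipy.optimize import least_squares
np.set_printoptions(precision=4,suppress=True)
for c,(wu,wv),(su,sv) in (("top",(462,261),(348,206)),("scene",(163,247),(281,256))):
    p=cv2.imread(f"pics/{c}0.png");d=np.load(f"pics/{c}0.npy")
    ci=eyes.camera_info(c);K=np.array(ci["K"]);T=np.linalg.inv(np.array(ci["world_to_cam"]))
    v,u=np.mgrid[:480,:640];P=np.stack([(u-K[0,2])/K[0,0],(v-K[1,2])/K[1,1],np.ones_like(u)],-1)*d[...,None]
    W=P@T[:3,:3].T+T[:3,3]
    # disc
    m=(abs(W[...,2]-.061)<.006)&(np.hypot(W[...,0]-.615,W[...,1]-.04)<.17)
    q=W[m][:,:2];ang=np.arctan2(q[:,1]-.04,q[:,0]-.615);rr=np.hypot(q[:,0]-.615,q[:,1]-.04);E=[]
    for a in np.arange(-180,180,4):
        k=abs(np.rad2deg(ang)-a-2)<2
        if k.sum()>5: E.append(q[k][rr[k].argmax()])
    E=np.array(E);f=least_squares(lambda x:np.hypot(E[:,0]-x[0],E[:,1]-x[1])-x[2],[.615,.04,.142],loss="soft_l1",f_scale=.002).x
    print(c,"disc",f,"K",K[0,0])
    # window: not green, in mat, bright/brown
    hsv=cv2.cvtColor(p,cv2.COLOR_BGR2HSV)
    roi=np.zeros(d.shape,np.uint8);roi[wv-19:wv+19,wu-19:wu+19]=1
    wm=((W[...,2]>.010)&(W[...,2]<.03)&(roi>0))
    x=W[wm][:,:2].astype(np.float32);R=cv2.minAreaRect(x*1000);print("win depth",wm.sum(),R,W[wm][:,2].mean())
    g=((hsv[...,0]<35)|(hsv[...,0]>100))&(roi>0)&(hsv[...,2]>60)
    x=np.array([at_z(c,a,b,.019)[:2] for b,a in zip(*np.nonzero(g))],np.float32);print("win col",cv2.minAreaRect(x*1000))
    roi[:]=0;roi[sv-22:sv+22,su-22:su+22]=1
    b=((p.max(-1)<60)&(roi>0)).astype(np.uint8);n,l,st,ce=cv2.connectedComponentsWithStats(b);k=l==1+st[1:,4].argmax()
    x=np.array([at_z(c,a,b,.06)[:2] for b,a in zip(*np.nonzero(k))],np.float32);print("seat",k.sum(),cv2.minAreaRect(x*1000))
    # ring: high points outside the disc rim
    m=(W[...,2]>.07)&(W[...,2]<.11)&(W[...,1]<-.09)&(W[...,1]>-.16)&(W[...,0]>.52)&(W[...,0]<.62)
    print("ring",m.sum(),W[m].mean(0) if m.any() else 0,W[m].min(0),W[m].max(0))
    m=(W[...,2]>.18)&(W[...,2]<.27)&(W[...,0]>.35)&(W[...,0]<.8)&(abs(W[...,1]-.08)<.2)
    h=m&(W[...,2]<.238)&(abs(W[...,1]-.03)<.08); print("lamp",cv2.minAreaRect((W[h][:,:2]*1000).astype(np.float32)),np.median(W[h][:,2]))
t=cv2.imread("pics/top0.png");s=cv2.imread("pics/scene0.png")
a=cv2.resize(t[170:300,330:490],None,fx=3.5,fy=3.5)
b=cv2.resize(s[205:285,130:300],None,fx=3.2,fy=3.2)
o=np.zeros((455,800,3),np.uint8);o[:455,:560]=a;bb=cv2.resize(s[225:270,140:185],(235,235));o[:235,562:797]=bb;o[238:438,562:797]=cv2.resize(s[230:275,233:286],(235,200))
cv2.imwrite("pics/crop1.png",o)
E
```

```text
top disc [0.6219 0.0415 0.1411] K 580.8628931589632
win depth 340 ((476.0440979003906, -312.15484619140625), (53.86543273925781, 53.57307052612305), 8.472951889038086) 0.016716573639065143
win col ((475.96240234375, -312.03594970703125), (37.26676940917969, 48.407867431640625), 69.50238037109375)
seat 589 ((590.9816284179688, -56.713287353515625), (54.78168869018555, 53.23424530029297), 74.11177825927734)
ring 92 [ 0.5723 -0.1212  0.0897] [ 0.5652 -0.1389  0.0703] [ 0.6111 -0.095   0.1052]
lamp ((506.3699645996094, 38.92478942871094), (119.64170837402344, 71.86739349365234), 1.2813628911972046) 0.23046979545443014
scene disc [0.6217 0.0421 0.1413] K 556.3706695227982
win depth 246 ((476.9308166503906, -313.206787109375), (36.98179626464844, 49.752864837646484), 68.95722198486328) 0.014679742677079898
win col ((487.01593017578125, -310.77740478515625), (43.66743469238281, 62.03156661987305), 68.90042877197266)
seat 419 ((588.6018676757812, -56.56616973876953), (55.7378044128418, 49.72511672973633), 73.6155014038086)
ring 128 [ 0.5745 -0.1209  0.0848] [ 0.5669 -0.1388  0.07  ] [ 0.5836 -0.1038  0.0979]
lamp ((506.7317199707031, 53.44179153442383), (120.80281066894531, 100.51233673095703), 1.4766587018966675) 0.22828833337354237
```

View pics/crop1.png

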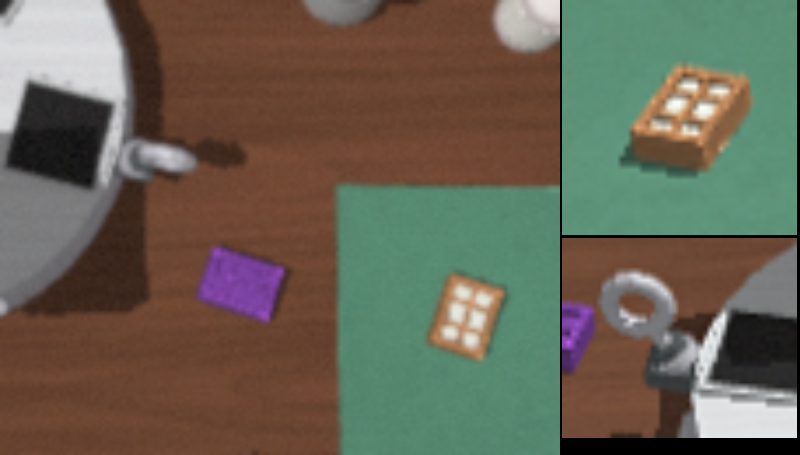

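The crop confirms the choice: an undyed wooden 3x2 lattice on the mat at (463,261) in the top picture, with the ring just outside the dark empty seat at about (375,215). I'll move over the window now.

```bash
python3 -m pendant '[{"claw":1,"dx":0,"dy":0,"dz":50,"twist":0},{"claw":1,"dx":10,"dy":-10,"dz":95,"twist":0},{"claw":1,"dx":35,"dy":-40,"dz":125,"twist":0},{"claw":1,"dx":70,"dy":-75,"dz":130,"twist":0},{"claw":1,"dx":105,"dy":-110,"dz":130,"twist":0},{"claw":1,"dx":140,"dy":-145,"dz":130,"twist":0},{"claw":1,"dx":175,"dy":-180,"dz":130,"twist":0},{"claw":1,"dx":200,"dy":-220,"dz":130,"twist":0}]' 30
```

```text
clock: 1.9
tool_pos: [0.3766, 0.3786, 0.3365]
eef_rot: [0.142, 0.99, 0.0, 0.001]
contact_force: [-0.1, -1.2, -0.8]
opening: 1.0
finger_force: 0.0
```

```bash
python3 -m pendant '[{"claw":1,"dx":15,"dy":-45,"dz":10,"twist":-0.075},{"claw":1,"dx":30,"dy":-90,"dz":20,"twist":-0.075},{"claw":1,"dx":45,"dy":-135,"dz":20,"twist":-0.075},{"claw":1,"dx":50,"dy":-183,"dz":20,"twist":-0.075},{"claw":1,"dx":55,"dy":-232,"dz":20,"twist":-0.075},{"claw":1,"dx":60,"dy":-281,"dz":20,"twist":-0.075},{"claw":1,"dx":65,"dy":-330,"dz":20,"twist":-0.075},{"claw":1,"dx":70,"dy":-379,"dz":20,"twist":-0.075}]' && python3 -m pendant '[{"claw":1,"dx":5,"dy":-48,"dz":0,"twist":0},{"claw":1,"dx":10,"dy":-96,"dz":0,"twist":0},{"claw":1,"dx":15,"dy":-144,"dz":0,"twist":0},{"claw":1,"dx":20,"dy":-192,"dz":0,"twist":0},{"claw":1,"dx":25,"dy":-240,"dz":-5,"twist":0},{"claw":1,"dx":30,"dy":-285,"dz":-20,"twist":0},{"claw":1,"dx":32,"dy":-313,"dz":-60,"twist":0},{"claw":1,"dx":32,"dy":-313,"dz":-110,"twist":0}]'; python3 -c "
from h import *;print(r.get_state()['q'])"
```

```text
clock: 2.7
tool_pos: [0.4442, -0.0007, 0.3568]
eef_rot: [0.178, 0.984, 0.0, 0.0]
contact_force: [1.3, 0.0, -0.3]
opening: 1.002
finger_force: 0.0
clock: 3.5
tool_pos: [0.4768, -0.3185, 0.2467]
eef_rot: [0.181, 0.983, -0.003, 0.003]
contact_force: [0.1, -0.2, -0.9]
opening: 1.003
finger_force: 0.0
[ 0.48468683  0.56532336  0.03619401  1.6909011  -0.0210512   0.87842846
  1.7344009 ]
```

```bash
python3 -m pendant '[{"claw":0.65,"dx":0,"dy":0,"dz":-50,"twist":0},{"claw":0.65,"dx":0,"dy":0,"dz":-100,"twist":0},{"claw":0.65,"dx":0,"dy":0,"dz":-150,"twist":0},{"claw":0.65,"dx":0,"dy":0,"dz":-190,"twist":0},{"claw":0.65,"dx":0,"dy":0,"dz":-190,"twist":0},{"claw":0.65,"dx":0,"dy":0,"dz":-190,"twist":0}]' ; python3 - <<'E'
from h import *
p,d=eyes.snapshot("top");q,_=eyes.snapshot("scene")
o=np.hstack([cv2.resize(p[220:300,420:510],(400,356)),cv2.resize(q[195:285,110:210],(400,356))]);cv2.imwrite("pics/g1.png",o)
E
```

```text
clock: 4.1
tool_pos: [0.4766, -0.3119, 0.0569]
eef_rot: [0.178, 0.984, 0.0, -0.0]
contact_force: [1.3, -1.3, 0.6]
opening: 0.649
finger_force: 0.0
```

View pics/g1.png

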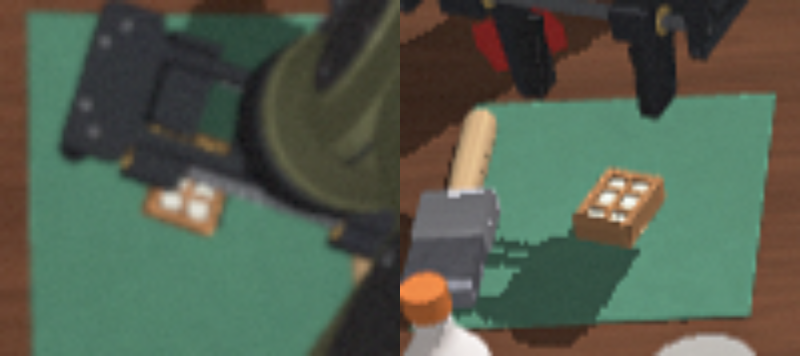

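The picture shows the fingers straddling the window: scene fingertips at about (145,219) and (174,223), window at (163,247). I'll check the projection quickly, then descend.

```bash
python3 -c "
from h import *
print(proj('scene',[.4766,-.3119,.057]),proj('scene',[.4766,-.3119,.019]))"; python3 -m pendant '[{"claw":0.65,"dx":0,"dy":0,"dz":-30,"twist":0},{"claw":0.65,"dx":0,"dy":0,"dz":-46,"twist":0},{"claw":0.65,"dx":0,"dy":0,"dz":-46,"twist":0},{"claw":0.2,"dx":0,"dy":0,"dz":-46,"twist":0},{"claw":0.2,"dx":0,"dy":0,"dz":-46,"twist":0},{"claw":0.2,"dx":0,"dy":0,"dz":-46,"twist":0},{"claw":0.2,"dx":0,"dy":0,"dz":-46,"twist":0},{"claw":0.2,"dx":0,"dy":0,"dz":-46,"twist":0}]' 15
```

```text
[161.58910435 230.62108644] [164.25216444 243.90907638]
clock: 5.0
tool_pos: [0.4766, -0.3119, 0.0109]
eef_rot: [0.178, 0.984, -0.0, 0.0]
contact_force: [0.1, -0.6, 0.6]
opening: 0.219
finger_force: 0.0
```

```bash
python3 - <<'E'
from h import *
q,_=eyes.snapshot("scene");p,d=eyes.snapshot("top")
s=r.get_state();print(s["opening"],s["finger_force"],s["tool_pos"],proj('scene',s["tool_pos"]))
o=np.hstack([cv2.resize(p[220:300,420:510],(400,356)),cv2.resize(q[195:285,110:210],(400,356))]);cv2.imwrite("pics/g2.png",o)
E
```

```text
0.20187857909487725 0.0 [ 0.47641406 -0.31182628  0.01058579] [164.86832391 246.72700355]
```

View pics/g2.png

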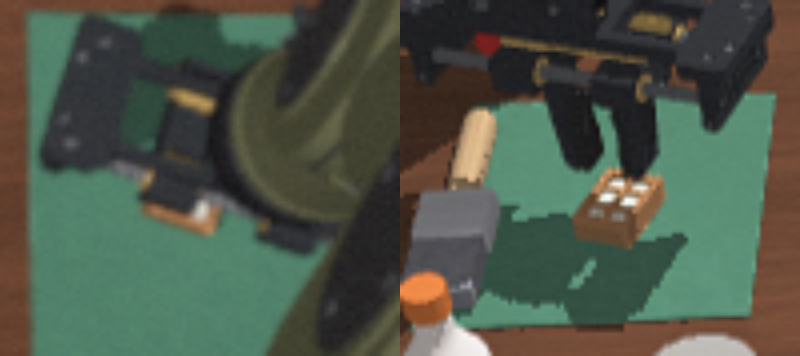

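```bash
python3 - <<'E'
from h import *
np.set_printoptions(precision=4,suppress=True)
for c in("scene","top"):
    p,d=eyes.snapshot(c)
    K=np.array(eyes.camera_info(c)["K"]);T=np.linalg.inv(np.array(eyes.camera_info(c)["world_to_cam"]))
    v,u=np.mgrid[:480,:640];P=np.stack([(u-K[0,2])/K[0,0],(v-K[1,2])/K[1,1],np.ones_like(u)],-1)*d[...,None]
    W=P@T[:3,:3].T+T[:3,3]
    m=(p.max(-1)<55)&(abs(W[...,0]-.47)<.06)&(abs(W[...,1]+.31)<.06)&(d>0)
    for lo in np.arange(.0,.08,.01):
        k=m&(W[...,2]>lo)&(W[...,2]<lo+.01)
        if k.sum()>3:print(c,lo,k.sum(),W[k].mean(0),W[k].min(0),W[k].max(0))
    hsv=cv2.cvtColor(p,cv2.COLOR_BGR2HSV)
    k=(hsv[...,0]<20)&(hsv[...,1]>90)&(p[...,2]>90)&(abs(W[...,0]-.476)<.04)&(abs(W[...,1]+.312)<.04)&(W[...,2]>.006)&(W[...,2]<.03)
    print("win",k.sum(),cv2.minAreaRect((W[k][:,:2]*1000).astype(np.float32)),W[k][:,2].max())
E
```

```text
scene 0.04 45 [ 0.4806 -0.3139  0.0466] [ 0.4645 -0.3338  0.0406] [ 0.4935 -0.2879  0.05  ]
scene 0.05 65 [ 0.4823 -0.3114  0.0551] [ 0.4627 -0.3352  0.05  ] [ 0.4972 -0.2869  0.06  ]
scene 0.06 83 [ 0.483  -0.3105  0.0651] [ 0.4629 -0.3371  0.0601] [ 0.4984 -0.2855  0.07  ]
scene 0.07 66 [ 0.4833 -0.3109  0.0753] [ 0.4674 -0.3375  0.0702] [ 0.4963 -0.285   0.0799]
win 203 ((477.22540283203125, -312.70428466796875), (36.07754135131836, 50.40473175048828), 69.93590545654297) 0.02024662265527699
win 42 ((456.7816162109375, -307.271484375), (34.30890655517578, 9.604990005493164), 84.07868957519531) 0.025346271056552627
```

Fingertips measure about 30 mm higher than the reported TCP, with z true ≈ reported + 0.030 in both pictures. The window hasn't been touched. I'll open, descend part of the way and re-measure.

```bash
cat >> h.py <<'E'
def cloud(c):
    p,d=eyes.snapshot(c);K=np.array(eyes.camera_info(c)["K"]);T=np.linalg.inv(np.array(eyes.camera_info(c)["world_to_cam"]))
    v,u=np.mgrid[:480,:640];P=np.stack([(u-K[0,2])/K[0,0],(v-K[1,2])/K[1,1],np.ones_like(u)],-1)*d[...,None]
    W=P@T[:3,:3].T+T[:3,3];W[d<=0]=9;return p,W
def tips(c="scene",rad=.07):
    s=r.get_state();t=np.array(s["tool_pos"]);p,W=cloud(c)
    m=(p.max(-1)<60)&(np.hypot(W[...,0]-t[0],W[...,1]-t[1])<rad)&(W[...,2]>t[2]-.02)&(W[...,2]<t[2]+.07)
    z=np.sort(W[m][:,2]);print("tool",t,"tip z",z[:6],"n",len(z));return p,W,m
E
python3 -m pendant '[{"claw":0.65,"dx":0,"dy":0,"dz":0,"twist":0},{"claw":0.65,"dx":0,"dy":0,"dz":0,"twist":0},{"claw":0.65,"dx":0,"dy":0,"dz":0,"twist":0},{"claw":0.65,"dx":0,"dy":0,"dz":0,"twist":0},{"claw":0.65,"dx":0,"dy":0,"dz":-10,"twist":0},{"claw":0.65,"dx":0,"dy":0,"dz":-20,"twist":0},{"claw":0.65,"dx":0,"dy":0,"dz":-20,"twist":0}]'; python3 - <<'E'
from h import *
np.set_printoptions(precision=4,suppress=True)
p,W,m=tips()
k=m&(W[...,2]<.05)
for side in(0,1):
    a=np.array([np.cos(np.deg2rad(69.5)),np.sin(np.deg2rad(69.5))]);s=(W[...,:2]-[.4765,-.312])@a
    j=k&((s>0)==side);print(j.sum(),W[j].min(0),W[j].max(0),s[j].min(),s[j].max())
cv2.imwrite("pics/g3.png",cv2.resize(p[195:285,110:210],(500,450)))
E
```

```text
clock: 5.9
tool_pos: [0.4753, -0.311, -0.0113]
eef_rot: [0.178, 0.984, 0.001, -0.001]
contact_force: [0.6, 0.1, 0.9]
opening: 0.65
finger_force: 0.0
tool [ 0.4753 -0.311  -0.0113] tip z [0.0194 0.0198 0.0199 0.02   0.0201 0.0204] n 254
103 [ 0.4563 -0.3556  0.0194] [ 0.4763 -0.3344  0.0494] -0.04450238741550058 -0.02565273226968183
86 [ 0.4825 -0.2863  0.02  ] [ 0.503  -0.2661  0.0496] 0.02937699630121027 0.0477665279546172
```

View pics/g3.png

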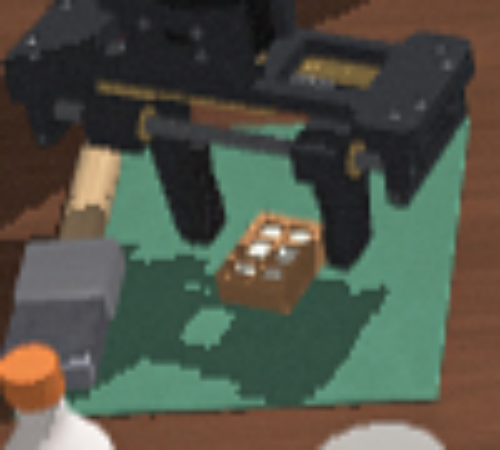

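Both fingers now straddle the window: tips at crop (200,240) and (340,265), about 20 mm up. I'll go down 9 mm and close.

```bash
python3 -m pendant '[{"claw":0.65,"dx":0,"dy":0,"dz":-9,"twist":0},{"claw":0.65,"dx":0,"dy":0,"dz":-10,"twist":0},{"claw":0.25,"dx":0,"dy":0,"dz":-10,"twist":0},{"claw":0.25,"dx":0,"dy":0,"dz":-10,"twist":0},{"claw":0.25,"dx":0,"dy":0,"dz":-10,"twist":0},{"claw":0.25,"dx":0,"dy":0,"dz":-10,"twist":0},{"claw":0.25,"dx":0,"dy":0,"dz":-10,"twist":0}]' 15
```

```text
clock: 6.65
tool_pos: [0.4765, -0.312, -0.0193]
eef_rot: [0.178, 0.984, -0.0, 0.0]
contact_force: [-0.6, -0.3, 1.9]
opening: 0.384
finger_force: 15.0
```

```bash
python3 -m pendant '[{"claw":0.25,"dx":0,"dy":0,"dz":30,"twist":0},{"claw":0.25,"dx":0,"dy":0,"dz":75,"twist":0},{"claw":0.25,"dx":0,"dy":10,"dz":120,"twist":0.03},{"claw":0.25,"dx":15,"dy":45,"dz":125,"twist":0.068},{"claw":0.25,"dx":32,"dy":85,"dz":125,"twist":0.068},{"claw":0.25,"dx":50,"dy":125,"dz":125,"twist":0.068},{"claw":0.25,"dx":68,"dy":160,"dz":125,"twist":0.068},{"claw":0.25,"dx":84,"dy":190,"dz":125,"twist":0.068}]'; python3 - <<'E'
from h import *
print(r.get_state()["q"])
q,_=eyes.snapshot("scene");cv2.imwrite("pics/g4.png",q)
E
```

```text
clock: 7.45
tool_pos: [0.5611, -0.119, 0.1056]
eef_rot: [0.143, 0.99, 0.001, 0.0]
contact_force: [0.5, -0.4, 0.3]
opening: 0.382
finger_force: 15.0
[ 0.09842999  0.7609225   0.05278587  1.82150942 -0.07047674  0.56089553
  1.47920231]
```

View pics/g4.png

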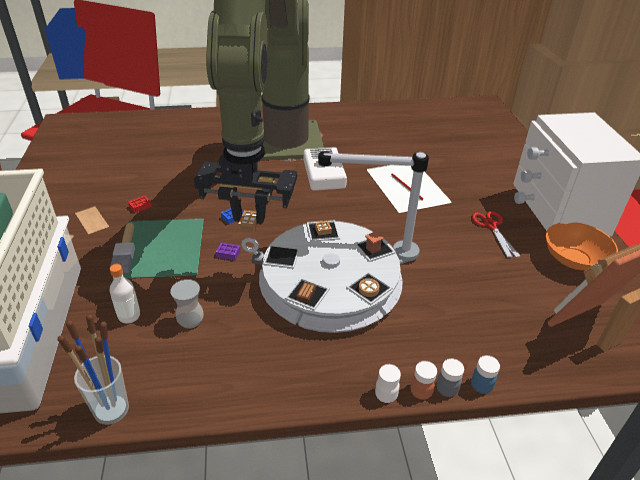

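```bash
python3 -m pendant '[{"claw":0.25,"dx":12,"dy":25,"dz":0,"twist":0},{"claw":0.25,"dx":24,"dy":48,"dz":0,"twist":0},{"claw":0.25,"dx":32,"dy":64,"dz":0,"twist":0},{"claw":0.25,"dx":32,"dy":64,"dz":0,"twist":0},{"claw":0.25,"dx":32,"dy":64,"dz":-25,"twist":0},{"claw":0.25,"dx":32,"dy":64,"dz":-45,"twist":0},{"claw":0.25,"dx":32,"dy":64,"dz":-50,"twist":0},{"claw":0.25,"dx":32,"dy":64,"dz":-50,"twist":0}]'; python3 - <<'E'
from h import *
q,_=eyes.snapshot("scene");p,_=eyes.snapshot("top")
cv2.imwrite("pics/g5.png",np.hstack([cv2.resize(q[130:300,220:400],(424,400)),cv2.resize(p[120:280,230:380],(376,400))]))
E
```

```text
clock: 8.3
tool_pos: [0.5912, -0.0591, 0.0549]
eef_rot: [0.145, 0.989, -0.0, -0.001]
contact_force: [0.4, 0.5, -0.4]
opening: 0.382
finger_force: 15.0
```

View pics/g5.png

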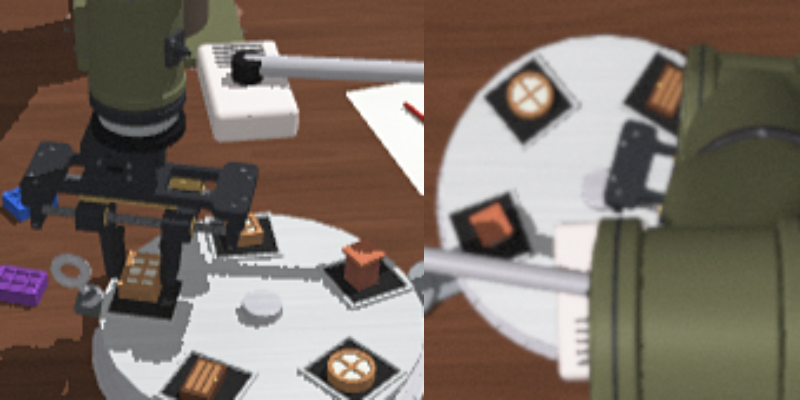

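The window hangs over the dark seat, at left crop (145,290), and the lamp is clear of the arm. I'll set it down and open just a little, so the finger stays off the ring.

```bash
python3 -m pendant '[{"claw":0.25,"dx":1,"dy":0,"dz":-10,"twist":0},{"claw":0.25,"dx":1,"dy":0,"dz":-15,"twist":0},{"claw":0.25,"dx":1,"dy":0,"dz":-18,"twist":0},{"claw":0.25,"dx":1,"dy":0,"dz":-18,"twist":0},{"claw":0.25,"dx":1,"dy":0,"dz":-18,"twist":0}]'
```

```text
clock: 8.9
tool_pos: [0.5938, -0.0579, 0.0376]
eef_rot: [0.144, 0.99, 0.0, 0.0]
contact_force: [0.1, 1.0, 1.0]
opening: 0.385
finger_force: 15.0
```

```bash
python3 -m pendant '[{"claw":0.25,"dx":-1,"dy":0,"dz":-1,"twist":0},{"claw":0.25,"dx":-1,"dy":0,"dz":-1,"twist":0},{"claw":0.25,"dx":-1,"dy":0,"dz":-1,"twist":0}]'; python3 - <<'E'
from h import *
p,W=cloud("scene");hsv=cv2.cvtColor(p,cv2.COLOR_BGR2HSV)
k=(hsv[...,0]<25)&(hsv[...,1]>90)&(p[...,2]>80)&(np.hypot(W[...,0]-.592,W[...,1]+.058)<.035)&(W[...,2]>.05)
z=np.sort(W[k][:,2]);print(k.sum(),z[:5],z[-10:])
E
```

```text
clock: 9.2
tool_pos: [0.5938, -0.0579, 0.0375]
eef_rot: [0.144, 0.99, 0.0, 0.002]
contact_force: [0.3, -0.4, 6.8]
opening: 0.379
finger_force: 15.0
291 [0.05987399 0.0607176  0.06079765 0.06093544 0.06169413] [0.16355025 0.163669   0.16370884 0.16371779 0.16403841 0.16420037
 0.16423978 0.16452423 0.16574302 0.16587122]
```

Contact shows as 6.8 N upward. I'll release slightly, then rise.

```bash
python3 -m pendant '[{"claw":0.47,"dx":0,"dy":0,"dz":1,"twist":0},{"claw":0.48,"dx":0,"dy":0,"dz":1,"twist":0},{"claw":0.48,"dx":0,"dy":0,"dz":1,"twist":0},{"claw":0.48,"dx":0,"dy":0,"dz":1,"twist":0},{"claw":0.48,"dx":0,"dy":0,"dz":6,"twist":0},{"claw":0.48,"dx":0,"dy":0,"dz":25,"twist":0},{"claw":0.48,"dx":0,"dy":0,"dz":65,"twist":0},{"claw":0.48,"dx":0,"dy":0,"dz":105,"twist":0}]'; python3 - <<'E'
from h import *
p,W=cloud("scene");hsv=cv2.cvtColor(p,cv2.COLOR_BGR2HSV)
k=(hsv[...,0]<25)&(hsv[...,1]>90)&(p[...,2]>80)&(np.hypot(W[...,0]-.592,W[...,1]+.058)<.04)&(W[...,2]>.05)&(W[...,2]<.1)
x=W[k];print(k.sum(),cv2.minAreaRect((x[:,:2]*1000).astype(np.float32)),np.sort(x[:,2])[[0,5,-5,-1]],r.get_state()["q"])
E
```

```text
clock: 10.05
tool_pos: [0.5916, -0.0578, 0.1422]
eef_rot: [0.144, 0.99, -0.0, -0.001]
contact_force: [0.3, -0.3, 0.6]
opening: 0.482
finger_force: 0.0
260 ((594.3567504882812, -60.22571563720703), (39.69178009033203, 50.06165313720703), 73.62319946289062) [0.05696382 0.06134937 0.07613797 0.07835624] [-0.02760635  0.72183863  0.08401756  1.72371798 -0.08685206  0.68958052
  1.38245744]
```

The window sits flat in its seat: top at about 0.076 m, centre within about 3 mm. Next I turn the gripper 90° and go over the ring.

```bash
python3 -m pendant '[{"claw":0.48,"dx":-5,"dy":-20,"dz":5,"twist":-0.14},{"claw":0.5,"dx":-10,"dy":-40,"dz":5,"twist":-0.28},{"claw":0.5,"dx":-15,"dy":-60,"dz":5,"twist":-0.42},{"claw":0.5,"dx":-21,"dy":-69,"dz":5,"twist":-0.56},{"claw":0.5,"dx":-21,"dy":-69,"dz":5,"twist":-0.70},{"claw":0.5,"dx":-21,"dy":-69,"dz":5,"twist":-0.84},{"claw":0.5,"dx":-21,"dy":-69,"dz":5,"twist":-0.98},{"claw":0.5,"dx":-21,"dy":-69,"dz":5,"twist":-1.12}]' && python3 -m pendant '[{"claw":0.5,"dx":0,"dy":0,"dz":0,"twist":-0.14},{"claw":0.5,"dx":0,"dy":0,"dz":0,"twist":-0.28},{"claw":0.5,"dx":0,"dy":0,"dz":0,"twist":-0.42},{"claw":0.5,"dx":0,"dy":0,"dz":-30,"twist":-0.451},{"claw":0.5,"dx":0,"dy":0,"dz":-45,"twist":-0.451},{"claw":0.5,"dx":0,"dy":0,"dz":-45,"twist":-0.451},{"claw":0.5,"dx":0,"dy":0,"dz":-45,"twist":-0.451}]'; python3 - <<'E'
from h import *
np.set_printoptions(precision=4,suppress=True)
print(r.get_state()["q"])
p,W,m=tips("scene",.06)
cv2.imwrite("pics/g6.png",cv2.resize(p[150:300,180:340],(640,600)))
C=np.array([.6218,.0418]);e=np.array([-.2857,-.9583]);t=np.array([.9583,-.2857])
g=(p.max(-1)>90)&(abs((W[...,:2]-C)@e-.171)<.025)&(abs((W[...,:2]-C)@t)<.03)&(W[...,2]>.065)&(W[...,2]<.105)
q=W[g];print("ring",g.sum(),"rad",np.percentile((q[:,:2]-C)@e,[2,50,98]),"tan",np.percentile((q[:,:2]-C)@t,[2,50,98]),"z",q[:,2].min(),q[:,2].max())
k=m&(W[...,2]<.12);q=W[k];s=(q[:,:2]-C)@t;print("fingers tan",s.min(),s.max(),np.sort(s)[::10])
E
```

```text
clock: 10.9
tool_pos: [0.5713, -0.1266, 0.1465]
eef_rot: [0.65, 0.76, 0.0, -0.0]
contact_force: [-0.1, 0.3, 0.9]
opening: 0.499
finger_force: 0.0
clock: 11.6
tool_pos: [0.5715, -0.1269, 0.1017]
eef_rot: [0.802, 0.598, 0.0, 0.0]
contact_force: [-0.4, 0.8, -0.2]
opening: 0.503
finger_force: 0.0
[-0.1216  0.8341  0.4708  1.8003 -0.588   0.6505  0.4055]
tool [ 0.5715 -0.1269  0.1017] tip z [0.1309 0.1324 0.1343 0.1355 0.1356 0.1359] n 106
ring 157 rad [0.1542 0.1697 0.1861] tan [-0.0033  0.0021  0.0061] z 0.06502572841133947 0.09821594836184933Traceback (most recent call last):
  File "<stdin>", line 9, in <module>
    return umr_minimum(a, axis, None, out, keepdims, initial, where)
ValueError: zero-size array to reduction operation minimum which has no identity
```

View pics/g6.png

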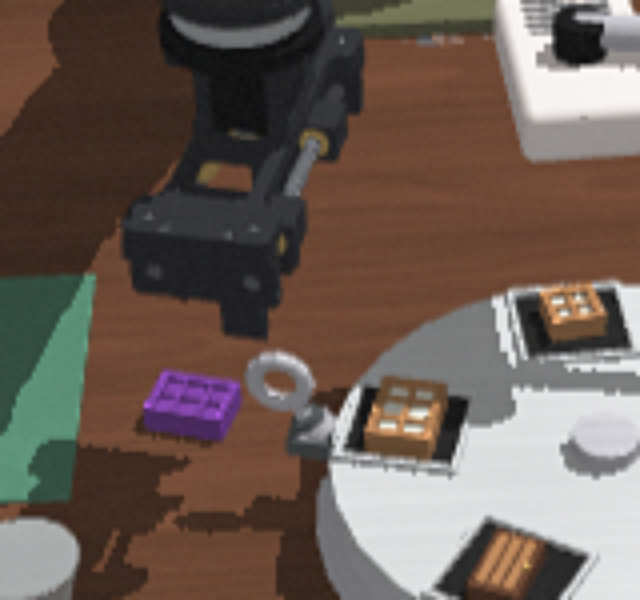

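Window in its seat at crop (405,415), and the ring at (280,380) below the fingers. I'll descend and grip it.

```bash
python3 -m pendant '[{"claw":0.5,"dx":0,"dy":0,"dz":-25,"twist":0},{"claw":0.5,"dx":0,"dy":0,"dz":-50,"twist":0},{"claw":0.5,"dx":0,"dy":0,"dz":-61,"twist":0},{"claw":0.2,"dx":0,"dy":0,"dz":-61,"twist":0},{"claw":0,"dx":0,"dy":0,"dz":-61,"twist":0},{"claw":0,"dx":0,"dy":0,"dz":-61,"twist":0},{"claw":0,"dx":0,"dy":0,"dz":-61,"twist":0},{"claw":0,"dx":0,"dy":0,"dz":-61,"twist":0}]' 50
```

```text
clock: 12.45
tool_pos: [0.5716, -0.1268, 0.0412]
eef_rot: [0.802, 0.598, 0.0, 0.0]
contact_force: [-1.0, 0.8, 5.0]
opening: 0.09
finger_force: 49.9
```

```bash
python3 -m pendant '[{"claw":0,"dx":-0.5,"dy":-1.7,"dz":3,"twist":0},{"claw":0,"dx":-1,"dy":-3.4,"dz":6,"twist":0},{"claw":0,"dx":-1.5,"dy":-5,"dz":9,"twist":0},{"claw":0,"dx":-2,"dy":-6.7,"dz":12,"twist":0},{"claw":0,"dx":-2,"dy":-6.7,"dz":12,"twist":0},{"claw":0,"dx":-2,"dy":-6.7,"dz":12,"twist":0},{"claw":0,"dx":-2,"dy":-6.7,"dz":12,"twist":0}]'; python3 -c "
from h import *
for i in range(3):
  eyes.snapshot('top');s=r.get_state();print(s['contact_force'],s['tool_pos'])"
```

```text
clock: 13.15
tool_pos: [0.569, -0.1325, 0.052]
eef_rot: [0.802, 0.598, -0.0, -0.001]
contact_force: [0.2, 4.5, -11.1]
opening: 0.085
finger_force: 50.2
[  0.7656484    4.63077531 -10.63004504] [ 0.56906943 -0.13252725  0.05207151]
[  0.70917717   5.75154924 -10.96433583] [ 0.56911955 -0.13258077  0.052143  ]
[  0.3180303    6.02788532 -10.66519878] [ 0.56923223 -0.13265607  0.05222543]
```

Pull force is about 12 N along the axis, so the pin is clear (about 15 mm). I'll swing part way, keeping well short of the lamp.

```bash
python3 -m pendant '[{"claw":0,"dx":-8.7,"dy":2.8,"dz":0,"twist":-0.05},{"claw":0,"dx":-17.2,"dy":6.1,"dz":0,"twist":-0.1},{"claw":0,"dx":-25.6,"dy":9.8,"dz":0,"twist":-0.15},{"claw":0,"dx":-33.8,"dy":13.9,"dz":0,"twist":-0.2},{"claw":0,"dx":-41.8,"dy":18.4,"dz":0,"twist":-0.25},{"claw":0,"dx":-49.5,"dy":23.3,"dz":0,"twist":-0.3},{"claw":0,"dx":-57,"dy":28.6,"dz":0,"twist":-0.35},{"claw":0,"dx":-57,"dy":28.6,"dz":0,"twist":-0.35}]'
```

```text
clock: 14.1
tool_pos: [0.511, -0.1038, 0.0524]
eef_rot: [0.894, 0.448, -0.0, -0.001]
contact_force: [2.2, 3.8, -11.1]
opening: 0.086
finger_force: 50.2
```

Still held at 11 N, disc at about 0.35 rad. The gripper can't lean here, so the plan is:
1. Release the ring now, so the pin rides on the track.
2. Push the ring from behind to about 0.75 rad with closed fingers.
3. Finish by pushing a seat rim, well away from the lamp.

```bash
python3 -m pendant '[{"claw":0.3,"dx":-1,"dy":-1,"dz":-3,"twist":0},{"claw":0.3,"dx":-1,"dy":-1,"dz":-3,"twist":0},{"claw":0.3,"dx":0,"dy":0,"dz":0,"twist":0},{"claw":0.3,"dx":0,"dy":0,"dz":30,"twist":0},{"claw":0.2,"dx":10,"dy":-5,"dz":60,"twist":0.14},{"claw":0,"dx":25,"dy":-13,"dz":60,"twist":0.28},{"claw":0,"dx":31,"dy":-13,"dz":60,"twist":0.42},{"claw":0,"dx":31,"dy":-13,"dz":60,"twist":0.56}]' 20 && python3 -m pendant '[{"claw":0,"dx":0,"dy":0,"dz":0,"twist":0.08},{"claw":0,"dx":0,"dy":0,"dz":0,"twist":0.08}]'; python3 - <<'E'
from h import *
np.set_printoptions(precision=4,suppress=True)
p,W,m=tips("scene",.05);t,_=eyes.snapshot("top")
C=np.array([.6218,.0418])
rr=np.hypot(W[...,0]-C[0],W[...,1]-C[1]);a=np.rad2deg(np.arctan2(W[...,1]-C[1],W[...,0]-C[0]))%360
g=(p.max(-1)>90)&(rr>.155)&(rr<.2)&(W[...,2]>.07)&(W[...,2]<.12)&(a>195)&(a<265)
print("ring ang",np.percentile(a[g],[5,50,95]),g.sum(),"z",W[g][:,2].max(),np.median(rr[g]))
E
```

```text
clock: 14.9
tool_pos: [0.545, -0.1195, 0.1136]
eef_rot: [0.733, 0.68, 0.0, 0.002]
contact_force: [-0.3, 0.8, -0.3]
opening: 0.004
finger_force: 0.0
clock: 15.1
tool_pos: [0.5436, -0.1192, 0.1133]
eef_rot: [0.708, 0.707, 0.0, 0.001]
contact_force: [-0.6, -0.9, -0.1]
opening: 0.006
finger_force: 0.0
tool [ 0.5436 -0.1192  0.1133] tip z [0.1479 0.1486 0.1486 0.1489 0.1491 0.1497] n 31
ring ang [232.2019 233.9133 234.6862] 147 z 0.10659345397912523 0.17289570885762204
```

The ring is at 233.5° (θ≈0.35) and riding on the track, as planned. I'll lower behind it and push.

```bash
python3 -m pendant '[{"claw":0,"dx":0,"dy":0,"dz":-35,"twist":0},{"claw":0,"dx":0,"dy":0,"dz":-67,"twist":0},{"claw":0,"dx":-7,"dy":6,"dz":-67,"twist":0},{"claw":0,"dx":-15,"dy":12,"dz":-67,"twist":0},{"claw":0,"dx":-23,"dy":18,"dz":-67,"twist":0},{"claw":0,"dx":-30,"dy":22,"dz":-67,"twist":0},{"claw":0,"dx":-36,"dy":27,"dz":-67,"twist":0},{"claw":0,"dx":-42,"dy":33,"dz":-67,"twist":0}]' && python3 -m pendant '[{"claw":0,"dx":-6,"dy":6,"dz":0,"twist":0},{"claw":0,"dx":-12,"dy":12,"dz":0,"twist":0},{"claw":0,"dx":-16,"dy":16,"dz":0,"twist":0},{"claw":0,"dx":-20,"dy":20,"dz":0,"twist":0},{"claw":0,"dx":-20,"dy":20,"dz":0,"twist":0}]'; cat >> h.py <<'E'
def ringang():
    p,W=cloud("scene");C=np.array([.6218,.0418])
    rr=np.hypot(W[...,0]-C[0],W[...,1]-C[1]);a=np.rad2deg(np.arctan2(W[...,1]-C[1],W[...,0]-C[0]))%360
    g=(p.max(-1)>80)&(np.ptp(p.astype(int),axis=-1)<25)&(rr>.155)&(rr<.2)&(W[...,2]>.07)&(W[...,2]<.12)&(a>170)&(a<265)
    print("ring ang",np.percentile(a[g],[5,50,95]),g.sum(),"z",W[g][:,2].max(),"theta",np.deg2rad(253.4-np.median(a[g])));return p,W
E
python3 -c "
from h import *;ringang()"
```

```text
clock: 16.0
tool_pos: [0.5063, -0.0876, 0.0484]
eef_rot: [0.708, 0.706, 0.002, 0.006]
contact_force: [6.6, -5.1, 0.1]
opening: 0.005
finger_force: 3.7
clock: 16.5
tool_pos: [0.4845, -0.0654, 0.0479]
eef_rot: [0.707, 0.707, 0.002, 0.003]
contact_force: [3.3, -2.5, 2.3]
opening: 0.005
finger_force: 1.5
ring ang [210.22355989 211.37663941 212.0968423 ] 11 z 0.07671179168798714 theta 0.7334460049700217
```

The disc is at about 0.73 rad. I'll back off, rise and go round to the trailing side of seat1's rim.

```bash
python3 -m pendant '[{"claw":0,"dx":8,"dy":-10,"dz":0,"twist":0},{"claw":0,"dx":12,"dy":-20,"dz":45,"twist":0},{"claw":0,"dx":30,"dy":-35,"dz":75,"twist":0},{"claw":0,"dx":75,"dy":-35,"dz":75,"twist":0},{"claw":0,"dx":120,"dy":-30,"dz":75,"twist":0},{"claw":0,"dx":165,"dy":-15,"dz":75,"twist":0},{"claw":0,"dx":205,"dy":0,"dz":75,"twist":0},{"claw":0,"dx":227,"dy":2,"dz":75,"twist":0}]' && python3 -m pendant '[{"claw":0,"dx":0,"dy":0,"dz":-30,"twist":0},{"claw":0,"dx":0,"dy":0,"dz":-60,"twist":0},{"claw":0,"dx":0,"dy":0,"dz":-75,"twist":0},{"claw":0,"dx":0,"dy":0,"dz":-75,"twist":0}]'; python3 - <<'E'
from h import *
p,W=ringang();cv2.imwrite("pics/g7.png",cv2.resize(p[150:330,220:420],(640,576)))
tips("scene",.05)
E
```

```text
clock: 17.35
tool_pos: [0.7102, -0.0593, 0.1198]
eef_rot: [0.706, 0.709, 0.0, -0.001]
contact_force: [-0.3, 0.5, -0.0]
opening: 0.007
finger_force: 0.0
clock: 17.75
tool_pos: [0.7055, -0.0629, 0.0428]
eef_rot: [0.707, 0.707, -0.002, -0.003]
contact_force: [-0.3, 0.5, 0.4]
opening: 0.008
finger_force: 0.0Traceback (most recent call last):
  File "<stdin>", line 2, in <module>
  File "h.py", line 24, in ringang
    print("ring ang",np.percentile(a[g],[5,50,95]),g.sum(),"z",W[g][:,2].max(),"theta",np.deg2rad(253.4-np.median(a[g])));return p,W
                     ~~~~~~~~~~~~~^^^^^^^^^^^^^^^^
    return _quantile_unchecked(
        a, q, axis, out, overwrite_input, method, keepdims, weights)
    return _ureduce(a,
                    func=_quantile_ureduce_func,
    ...<5 lines>...
                    overwrite_input=overwrite_input,
                    method=method)
    r = func(a, **kwargs)
    result = _quantile(arr,
                       quantiles=q,
    ...<2 lines>...
                       out=out,
                       weights=wgt)
    slices_having_nans = np.isnan(arr[-1, ...])
                                  ~~~^^^^^^^^^
IndexError: index -1 is out of bounds for axis 0 with size 0
```

```bash
python3 - <<'E'
from h import *
np.set_printoptions(precision=4,suppress=True)
C=np.array([.6218,.0418])
for c in ("scene","top"):
    eyes.snapshot(c)
    for q in("seat1","seat2","seat3","seat4","empty_seat"):
        o=nets.place_of(c,q)
        for o in o[:2]:
            P=at_z(c,o["position"][0]*640,o["position"][1]*480,.06);v=P[:2]-C
            print(c,q,round(o["confidence"],2),P,"r",np.hypot(*v).round(3),"ang",np.rad2deg(np.arctan2(v[1],v[0])).round(1)%360)
tips("scene",.04)
E
```

```text
scene seat1 0.91 [0.5341 0.1114 0.06  ] r 0.112 ang 141.6
scene seat1 0.88 [0.6551 0.1421 0.06  ] r 0.106 ang 71.6
scene seat2 0.91 [0.5341 0.1114 0.06  ] r 0.112 ang 141.6
scene seat2 0.88 [0.6551 0.1421 0.06  ] r 0.106 ang 71.6
scene seat3 0.91 [0.5341 0.1114 0.06  ] r 0.112 ang 141.6
scene seat3 0.88 [0.6551 0.1421 0.06  ] r 0.106 ang 71.6
scene seat4 0.91 [0.5341 0.1114 0.06  ] r 0.112 ang 141.6
scene seat4 0.88 [0.6551 0.1421 0.06  ] r 0.106 ang 71.6
scene empty_seat 0.86 [ 0.5375 -0.0101  0.06  ] r 0.099 ang 211.6
scene empty_seat 0.19 [0.5212 0.0405 0.06  ] r 0.101 ang 180.7
top seat1 0.85 [0.6555 0.1368 0.06  ] r 0.101 ang 70.5
top seat1 0.72 [ 0.6419 -0.055   0.06  ] r 0.099 ang 281.7
top seat2 0.85 [0.6555 0.1368 0.06  ] r 0.101 ang 70.5
top seat2 0.72 [ 0.6419 -0.055   0.06  ] r 0.099 ang 281.7
top seat3 0.85 [0.6555 0.1368 0.06  ] r 0.101 ang 70.5
top seat3 0.72 [ 0.6419 -0.055   0.06  ] r 0.099 ang 281.7
top seat4 0.85 [0.6555 0.1368 0.06  ] r 0.101 ang 70.5
top seat4 0.72 [ 0.6419 -0.055   0.06  ] r 0.099 ang 281.7
top empty_seat 0.68 [ 0.5305 -0.0091  0.06  ] r 0.105 ang 209.1
tool [ 0.7084 -0.0629  0.0456] tip z [] n 0
```

Seat1 is at about 282–283° (θ≈0.74), as planned. I'll lower gently to the disc surface.

```bash
python3 -m pendant '[{"claw":0,"dx":0,"dy":0,"dz":-8,"twist":0},{"claw":0,"dx":0,"dy":0,"dz":-12,"twist":0},{"claw":0,"dx":0,"dy":0,"dz":-14,"twist":0},{"claw":0,"dx":0,"dy":0,"dz":-14,"twist":0},{"claw":0,"dx":0,"dy":0,"dz":-14,"twist":0}]'; python3 -m pendant '[{"claw":0,"dx":0,"dy":0,"dz":-1,"twist":0},{"claw":0,"dx":0,"dy":0,"dz":-1,"twist":0}]'
```

```text
clock: 18.95
tool_pos: [0.7084, -0.063, 0.0313]
eef_rot: [0.707, 0.707, -0.0, 0.0]
contact_force: [0.7, 0.2, -0.2]
opening: 0.004
finger_force: 0.0
clock: 19.15
tool_pos: [0.7085, -0.0629, 0.0305]
eef_rot: [0.707, 0.707, 0.0, 0.0]
contact_force: [0.0, 0.0, 0.4]
opening: 0.005
finger_force: 0.0
```

```bash
python3 -m pendant '[{"claw":0,"dx":-5,"dy":-1,"dz":0,"twist":0},{"claw":0,"dx":-10,"dy":-3,"dz":0,"twist":0},{"claw":0,"dx":-15,"dy":-5,"dz":0,"twist":0},{"claw":0,"dx":-20,"dy":-8,"dz":0,"twist":0},{"claw":0,"dx":-25,"dy":-11,"dz":0,"twist":0},{"claw":0,"dx":-30,"dy":-13,"dz":0,"twist":0},{"claw":0,"dx":-35,"dy":-16,"dz":0,"twist":0},{"claw":0,"dx":-41,"dy":-19,"dz":0,"twist":0}]'; python3 - <<'E'
from h import *
C=np.array([.6218,.0418])
for c in("scene","top"):
    eyes.snapshot(c)
    for q in ("seat2","empty_seat"):
        for o in nets.place_of(c,q)[:3]:
            P=at_z(c,o["position"][0]*640,o["position"][1]*480,.06);v=P[:2]-C
            print(c,q,round(o["confidence"],2),"r",np.hypot(*v).round(3),"ang",np.rad2deg(np.arctan2(v[1],v[0])).round(1)%360)
E
```

```text
clock: 19.95
tool_pos: [0.6702, -0.0816, 0.0322]
eef_rot: [0.707, 0.707, 0.002, 0.002]
contact_force: [4.0, 2.3, 6.1]
opening: 0.003
finger_force: 2.8
scene seat2 0.84 r 0.109 ang 353.8
scene seat2 0.81 r 0.105 ang 70.3
scene seat2 0.71 r 0.055 ang 353.3
scene empty_seat 0.82 r 0.103 ang 211.0
top seat2 0.83 r 0.103 ang 355.8
top seat2 0.68 r 0.107 ang 67.8
top empty_seat 0.89 r 0.104 ang 213.0
```

The tip rode up over the rim instead of pushing it. The net still has the disc at about 0.74 rad. I'll lift, turn so that the straight 18 mm finger side pushes, and press lower.

```bash
python3 -m pendant '[{"claw":0,"dx":0,"dy":0,"dz":30,"twist":0},{"claw":0,"dx":10,"dy":8,"dz":50,"twist":-0.14},{"claw":0,"dx":20,"dy":18,"dz":50,"twist":-0.28},{"claw":0,"dx":30,"dy":26.5,"dz":50,"twist":-0.42},{"claw":0,"dx":30,"dy":26.5,"dz":50,"twist":-0.56},{"claw":0,"dx":30,"dy":26.5,"dz":50,"twist":-0.70},{"claw":0,"dx":30,"dy":26.5,"dz":50,"twist":-0.84},{"claw":0,"dx":30,"dy":26.5,"dz":50,"twist":-0.98}]' && python3 -m pendant '[{"claw":0,"dx":0,"dy":0,"dz":0,"twist":-0.14},{"claw":0,"dx":0,"dy":0,"dz":0,"twist":-0.28},{"claw":0,"dx":0,"dy":0,"dz":0,"twist":-0.36}]'; python3 - <<'E'
from h import *
C=np.array([.6218,.0418])
for c in("scene","top"):
    p,W=cloud(c)
    for q in ("seat2","empty_seat","house_door","window"):
        for o in nets.place_of(c,q)[:3]:
            P=at_z(c,o["position"][0]*640,o["position"][1]*480,.06);v=P[:2]-C
            if np.hypot(*v)<.13: print(c,q,round(o["confidence"],2),"r",np.hypot(*v).round(3),"ang",np.rad2deg(np.arctan2(v[1],v[0])).round(1)%360)
    if c=="scene":
        cv2.imwrite("pics/g8.png",cv2.resize(p[150:330,220:420],(640,576)))
        b,g,rr=[p[...,i].astype(int) for i in range(3)]
        arm=(W[...,2]>.1)&(W[...,2]<.6)&(W[...,1]<-.005)&(W[...,1]>-.2)&(W[...,0]>.35)&(W[...,0]<.85)
        for z in np.arange(.1,.6,.03):
            k=arm&(abs(W[...,2]-z)<.015)
            if k.sum()>5:print("arm z",z.round(2),"xmax",np.percentile(W[k][:,0],98).round(3),"y",np.percentile(W[k][:,1],[2,98]).round(3),np.median(p[k],axis=0))
print(r.get_state()["q"])
E
```

```text
clock: 21.05
tool_pos: [0.696, -0.056, 0.08]
eef_rot: [0.958, 0.288, -0.001, -0.0]
contact_force: [-0.1, 0.1, 0.0]
opening: 0.004
finger_force: 0.0
clock: 21.35
tool_pos: [0.696, -0.056, 0.0799]
eef_rot: [0.994, 0.112, -0.001, 0.0]
contact_force: [0.2, 0.2, 0.7]
opening: 0.006
finger_force: 0.0
scene seat2 0.71 r 0.109 ang 142.4
scene seat2 0.61 r 0.113 ang 353.8
scene seat2 0.57 r 0.105 ang 70.8
scene empty_seat 0.56 r 0.105 ang 209.7
scene house_door 0.4 r 0.108 ang 280.8
arm z 0.1 xmax 0.708 y [-0.068 -0.045] [33. 31. 32.]
arm z 0.13 xmax 0.711 y [-0.072 -0.039] [33. 31. 30.]
arm z 0.16 xmax 0.711 y [-0.072 -0.038] [33. 31. 31.]
arm z 0.19 xmax 0.749 y [-0.133 -0.011] [41. 43. 45.]
arm z 0.22 xmax 0.748 y [-0.148 -0.011] [35. 33. 32.]
arm z 0.25 xmax 0.732 y [-0.068 -0.012] [36. 33. 33.]
arm z 0.28 xmax 0.734 y [-0.091 -0.019] [29.  27.  27.5]
arm z 0.31 xmax 0.734 y [-0.092 -0.022] [49. 65. 64.]
arm z 0.34 xmax 0.74 y [-0.091 -0.022] [49. 65. 64.]
arm z 0.37 xmax 0.736 y [-0.091 -0.023] [49. 65. 64.]
arm z 0.4 xmax 0.747 y [-0.101 -0.011] [49. 64. 63.]
arm z 0.43 xmax 0.756 y [-0.112 -0.007] [47. 63. 62.]
arm z 0.46 xmax 0.752 y [-0.109 -0.008] [57. 75. 74.]
arm z 0.49 xmax 0.732 y [-0.092 -0.007] [73. 98. 96.]
arm z 0.52 xmax 0.679 y [-0.045 -0.006] [71. 96. 94.]
arm z 0.55 xmax 0.639 y [-0.019 -0.005] [64. 87. 85.]
top seat2 0.73 r 0.106 ang 284.4
top seat2 0.66 r 0.104 ang 137.6
top seat2 0.2 r 0.106 ang 139.2
top empty_seat 0.86 r 0.11 ang 209.6
top house_door 0.58 r 0.107 ang 278.0
[-0.33513032  1.08084115  0.79455485  1.43967819 -0.85531985  0.98691488
 -0.6625551 ]
```

View pics/g8.png

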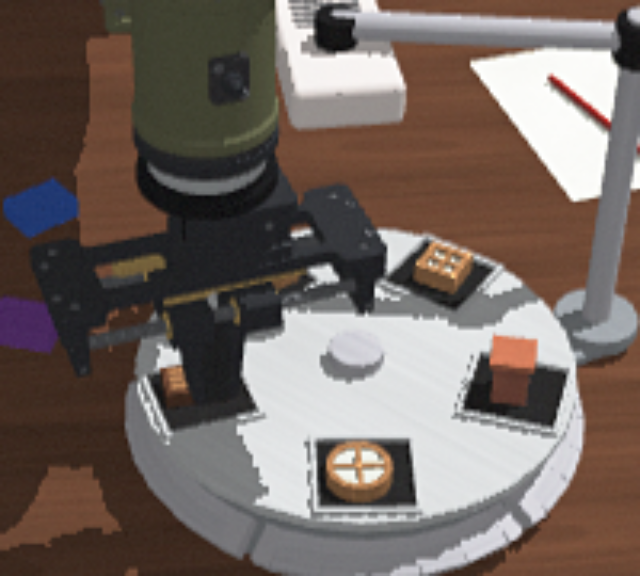

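The picture shows the wrist as a slim vertical column, with its pivot far above the lamp. The disc is still at about 0.74 rad and the door is in its seat (partly hidden, crop (175,385)). The hub at (355,350) can be gripped and twisted, which is surer than the low rim, and the gripper's yaw (103°→73°) already keeps clear of the lamp.

```bash
python3 -m pendant '[{"claw":0.7,"dx":0,"dy":0,"dz":-10,"twist":0},{"claw":0.7,"dx":-15,"dy":20,"dz":-18,"twist":0},{"claw":0.7,"dx":-30,"dy":40,"dz":-20,"twist":0},{"claw":0.7,"dx":-45,"dy":60,"dz":-20,"twist":0},{"claw":0.7,"dx":-60,"dy":80,"dz":-20,"twist":0},{"claw":0.7,"dx":-75,"dy":97.5,"dz":-20,"twist":0},{"claw":0.7,"dx":-75,"dy":97.5,"dz":-20,"twist":0},{"claw":0.7,"dx":-75,"dy":97.5,"dz":-20,"twist":0}]'
```

```text
clock: 22.65
tool_pos: [0.6227, 0.0419, 0.0602]
eef_rot: [0.993, 0.115, 0.0, 0.0]
contact_force: [1.3, -1.4, 0.5]
opening: 0.691
finger_force: 0.0
```

```bash
python3 -m pendant '[{"claw":0.7,"dx":-0.5,"dy":0,"dz":-15,"twist":0},{"claw":0.7,"dx":-0.5,"dy":0,"dz":-27,"twist":0},{"claw":0.7,"dx":-0.5,"dy":0,"dz":-27,"twist":0},{"claw":0.3,"dx":-0.5,"dy":0,"dz":-27,"twist":0},{"claw":0.3,"dx":-0.5,"dy":0,"dz":-27,"twist":0},{"claw":0.3,"dx":-0.5,"dy":0,"dz":-27,"twist":0},{"claw":0.3,"dx":-0.5,"dy":0,"dz":-27,"twist":0}]' 30
```

```text
clock: 23.35
tool_pos: [0.6221, 0.0427, 0.0339]
eef_rot: [0.993, 0.115, 0.0, -0.0]
contact_force: [0.0, 2.4, 1.2]
opening: 0.389
finger_force: 30.0
```

```bash
python3 -m pendant '[{"claw":0.3,"dx":0,"dy":0,"dz":0,"twist":-0.05},{"claw":0.3,"dx":0,"dy":0,"dz":0,"twist":-0.1},{"claw":0.3,"dx":0,"dy":0,"dz":0,"twist":-0.15},{"claw":0.3,"dx":0,"dy":0,"dz":0,"twist":-0.2},{"claw":0.3,"dx":0,"dy":0,"dz":0,"twist":-0.25},{"claw":0.3,"dx":0,"dy":0,"dz":0,"twist":-0.3},{"claw":0.3,"dx":0,"dy":0,"dz":0,"twist":-0.35},{"claw":0.3,"dx":0,"dy":0,"dz":0,"twist":-0.38}]'; python3 - <<'E'
from h import *
C=np.array([.6218,.0418]);print(r.get_state()["moment"])
for c in("scene","top"):
    eyes.snapshot(c)
    for q in ("seat2","empty_seat","ring_center"):
        for o in nets.place_of(c,q)[:3]:
            P=at_z(c,o["position"][0]*640,o["position"][1]*480,.09 if q[0]=="r" else .06);v=P[:2]-C
            print(c,q,round(o["confidence"],2),"r",np.hypot(*v).round(3),"ang",np.rad2deg(np.arctan2(v[1],v[0])).round(1)%360)
E
```

```text
clock: 24.15
tool_pos: [0.6224, 0.042, 0.0342]
eef_rot: [0.997, -0.074, 0.001, 0.0]
contact_force: [-0.9, -0.0, 3.8]
opening: 0.39
finger_force: 30.0
[-0.17838796  0.43388544  0.74980479]
scene seat2 0.85 r 0.105 ang 356.9
scene seat2 0.7 r 0.095 ang 278.4
scene seat2 0.69 r 0.11 ang 177.7
scene empty_seat 0.98 r 0.104 ang 209.9
scene ring_center 0.45 r 0.176 ang 209.6
top seat2 0.6 r 0.104 ang 137.2
top seat2 0.58 r 0.096 ang 283.0
top empty_seat 0.79 r 0.106 ang 209.9
top ring_center 0.54 r 0.175 ang 209.5
```

The hub slipped at 30 N grip (0.75 N m), because the pin drags on the track. I'll re-open, twist back, grip at 60 N and try again.

```bash
python3 -m pendant '[{"claw":0.5,"dx":0,"dy":0,"dz":0,"twist":0},{"claw":0.5,"dx":0,"dy":0,"dz":0,"twist":0.13},{"claw":0.5,"dx":0,"dy":0,"dz":-1,"twist":0.26},{"claw":0.5,"dx":0,"dy":0,"dz":-1,"twist":0.38},{"claw":0.3,"dx":0,"dy":0,"dz":-1,"twist":0.38},{"claw":0.3,"dx":0,"dy":0,"dz":-1,"twist":0.38},{"claw":0.3,"dx":0,"dy":0,"dz":-1,"twist":0.38}]' 60 && python3 -m pendant '[{"claw":0.3,"dx":0,"dy":0,"dz":0,"twist":-0.04},{"claw":0.3,"dx":0,"dy":0,"dz":0,"twist":-0.08},{"claw":0.3,"dx":0,"dy":0,"dz":0,"twist":-0.12},{"claw":0.3,"dx":0,"dy":0,"dz":0,"twist":-0.16},{"claw":0.3,"dx":0,"dy":0,"dz":0,"twist":-0.2}]'; cat >> h.py <<'E'
def ang():
    C=np.array([.6218,.0418]);print("moment",r.get_state()["moment"])
    for c in("scene","top"):
        eyes.snapshot(c)
        for q in ("empty_seat","ring_center"):
            for o in nets.place_of(c,q)[:1]:
                P=at_z(c,o["position"][0]*640,o["position"][1]*480,.09 if q[0]=="r" else .06);v=P[:2]-C
                print(c,q,round(o["confidence"],2),"r",np.hypot(*v).round(3),"ang",np.rad2deg(np.arctan2(v[1],v[0])).round(1)%360)
E
python3 -c "
from h import *;ang()"
```

```text
clock: 25.25
tool_pos: [0.6215, 0.0426, 0.0323]
eef_rot: [0.993, 0.114, -0.0, -0.0]
contact_force: [-0.6, 0.9, 0.9]
opening: 0.385
finger_force: 60.0
clock: 25.75
tool_pos: [0.6214, 0.0423, 0.0322]
eef_rot: [1.0, 0.017, -0.001, 0.001]
contact_force: [-1.6, -1.1, 0.8]
opening: 0.388
finger_force: 60.0
moment [-0.02218815  0.38995558  1.50972984]
scene empty_seat 0.95 r 0.107 ang 197.6
scene ring_center 0.58 r 0.175 ang 199.9
top empty_seat 0.97 r 0.106 ang 198.4
top ring_center 0.67 r 0.175 ang 201.3
```

With 60 N it moves: about 198.5° now, 181.4° wanted. I'll continue.

```bash
python3 -m pendant '[{"claw":0.3,"dx":0,"dy":0,"dz":0,"twist":-0.04},{"claw":0.3,"dx":0,"dy":0,"dz":0,"twist":-0.08},{"claw":0.3,"dx":0,"dy":0,"dz":0,"twist":-0.12},{"claw":0.3,"dx":0,"dy":0,"dz":0,"twist":-0.16},{"claw":0.3,"dx":0,"dy":0,"dz":0,"twist":-0.2},{"claw":0.3,"dx":0,"dy":0,"dz":0,"twist":-0.23},{"claw":0.3,"dx":0,"dy":0,"dz":0,"twist":-0.26}]'; python3 -c "
from h import *;ang()"
```

```text
clock: 26.75
tool_pos: [0.6214, 0.042, 0.0322]
eef_rot: [0.993, -0.114, -0.001, 0.0]
contact_force: [-3.0, -1.0, 0.5]
opening: 0.384
finger_force: 60.0
moment [-0.01999147  0.57879523  1.42042365]
scene empty_seat 0.67 r 0.099 ang 188.2
scene ring_center 0.48 r 0.185 ang 186.2
top ring_center 0.56 r 0.174 ang 188.1
```

About 0.11 rad remains. I'll re-grip turned back, to stay well clear of the lamp, then finish.

```bash
python3 -m pendant '[{"claw":0.5,"dx":0,"dy":0,"dz":0,"twist":0},{"claw":0.5,"dx":0,"dy":0,"dz":0,"twist":0.13},{"claw":0.5,"dx":0,"dy":0,"dz":0,"twist":0.26},{"claw":0.3,"dx":0,"dy":0,"dz":0,"twist":0.26},{"claw":0.3,"dx":0,"dy":0,"dz":0,"twist":0.26},{"claw":0.3,"dx":0,"dy":0,"dz":0,"twist":0.26}]' 60 && python3 -m pendant '[{"claw":0.3,"dx":0,"dy":0,"dz":0,"twist":-0.03},{"claw":0.3,"dx":0,"dy":0,"dz":0,"twist":-0.06},{"claw":0.3,"dx":0,"dy":0,"dz":0,"twist":-0.09},{"claw":0.3,"dx":0,"dy":0,"dz":0,"twist":-0.12},{"claw":0.3,"dx":0,"dy":0,"dz":0,"twist":-0.12}]'; python3 -c "
from h import *;ang()"
```

```text
clock: 27.65
tool_pos: [0.6231, 0.0424, 0.0331]
eef_rot: [1.0, 0.014, 0.001, -0.0]
contact_force: [1.0, 1.3, 3.6]
opening: 0.379
finger_force: 60.0
clock: 28.15
tool_pos: [0.6231, 0.042, 0.033]
eef_rot: [0.999, -0.044, 0.001, 0.0]
contact_force: [0.6, 0.5, 5.7]
opening: 0.384
finger_force: 60.0
moment [ 0.2446757  -0.28155809  1.00704264]
scene empty_seat 0.86 r 0.119 ang 179.4
scene ring_center 0.59 r 0.068 ang 187.9
```

```bash
cat >> h.py <<'E'
def ang2():
    C=np.array([.6218,.0418])
    exp={"chimney":216,"round_window":144,"house_door":72,"small_window":288}
    for c in("scene","top"):
        p,W=cloud(c)
        for q,o0 in exp.items():
            for o in nets.place_of(c,q)[:1]:
                P=at_z(c,o["position"][0]*640,o["position"][1]*480,.06);v=P[:2]-C
                a=np.rad2deg(np.arctan2(v[1],v[0]));th=(253.4+o0-a+180)%360-180
                print(c,q,round(o["confidence"],2),"r",np.hypot(*v).round(3),"theta",np.deg2rad(th).round(3))
        rr=np.hypot(W[...,0]-C[0],W[...,1]-C[1]);a=np.rad2deg(np.arctan2(W[...,1]-C[1],W[...,0]-C[0]))%360
        g=(rr>.15)&(rr<.2)&(W[...,2]>.065)&(W[...,2]<.12)&(a>172)&(a<200)
        if g.sum()>3:print(c,"ring n",g.sum(),"ang",np.percentile(a[g],[5,50,95]).round(1),"zmax",np.percentile(W[g][:,2],98).round(4),"rmax",np.percentile(rr[g],98).round(4))
E
python3 -c "
from h import *;ang2()"
```

```text
scene chimney 0.67 r 0.095 theta 1.216
scene round_window 0.23 r 0.102 theta -1.205
scene house_door 0.78 r 0.105 theta 1.236
scene small_window 0.75 r 0.111 theta 1.207
scene ring n 29 ang [179.  180.9 181.7] zmax 0.0861 rmax 0.1813
top chimney 0.57 r 0.107 theta -2.459
top round_window 0.61 r 0.11 theta 2.536
top house_door 0.46 r 0.105 theta 1.418
top ring n 47 ang [179.2 180.5 181.8] zmax 0.1 rmax 0.1878
```

The ring is at about 181°. I'll give a small extra twist to make sure the pin has dropped, then let go and rise.

```bash
python3 -m pendant '[{"claw":0.3,"dx":0,"dy":0,"dz":0,"twist":-0.03},{"claw":0.3,"dx":0,"dy":0,"dz":0,"twist":-0.06},{"claw":0.3,"dx":0,"dy":0,"dz":0,"twist":-0.08},{"claw":0.3,"dx":0,"dy":0,"dz":0,"twist":-0.08}]'; python3 -c "
from h import *;print(r.get_state()['moment']);ang2()"; python3 -m pendant '[{"claw":0.5,"dx":0,"dy":0,"dz":0,"twist":0},{"claw":0.6,"dx":0,"dy":0,"dz":0,"twist":0},{"claw":0.6,"dx":0,"dy":0,"dz":15,"twist":0},{"claw":0.6,"dx":10,"dy":-10,"dz":25,"twist":0},{"claw":0.6,"dx":30,"dy":-45,"dz":45,"twist":0},{"claw":0.6,"dx":55,"dy":-85,"dz":75,"twist":0},{"claw":0.6,"dx":70,"dy":-125,"dz":115,"twist":0},{"claw":0.6,"dx":70,"dy":-170,"dz":135,"twist":0}]'; python3 -c "
from h import *;ang2();ang()"
```

```text
clock: 29.35
tool_pos: [0.6216, 0.042, 0.0331]
eef_rot: [0.996, -0.084, -0.0, 0.0]
contact_force: [0.0, 0.8, 8.9]
opening: 0.382
finger_force: 60.0
[0.08792213 0.37020413 1.07098109]
scene chimney 0.59 r 0.099 theta 1.228
scene round_window 0.74 r 0.107 theta 1.318
scene house_door 0.67 r 0.102 theta 1.295
scene small_window 0.55 r 0.11 theta 1.2
scene ring n 27 ang [179.1 180.9 181.7] zmax 0.0859 rmax 0.1818
top round_window 0.47 r 0.099 theta 1.399
top house_door 0.73 r 0.106 theta 1.318
top ring n 48 ang [179.1 180.5 181.8] zmax 0.1027 rmax 0.1877
clock: 30.65
tool_pos: [0.693, -0.1174, 0.1642]
eef_rot: [0.996, -0.084, 0.001, 0.0]
contact_force: [0.6, 0.1, 0.3]
opening: 0.604
finger_force: 0.0
scene chimney 0.83 r 0.099 theta 1.2
scene round_window 0.88 r 0.112 theta 1.291
scene house_door 0.7 r 0.105 theta 1.206
scene small_window 0.58 r 0.107 theta 1.185
scene ring n 77 ang [180.5 182.2 183. ] zmax 0.0982 rmax 0.1851
top chimney 0.61 r 0.097 theta 1.21
top house_door 0.47 r 0.105 theta 1.32
moment [-0.00032358  0.15077964  0.00662803]
scene empty_seat 0.65 r 0.1 ang 183.6
scene ring_center 0.59 r 0.159 ang 181.6
```

The disc held against the extra twist, and the ring's top is back at 0.098 m (home 0.098, riding 0.107), so the pin is home. A final check of the window before handing in.

```bash
python3 - <<'E'
from h import *
p,W=cloud("scene");hsv=cv2.cvtColor(p,cv2.COLOR_BGR2HSV)
L=np.array([.6218-.104,.0418-.0025])
k=(hsv[...,0]<25)&(hsv[...,1]>90)&(p[...,2]>60)&(np.hypot(W[...,0]-L[0],W[...,1]-L[1])<.045)&(W[...,2]>.055)&(W[...,2]<.1)
x=W[k];print(L,k.sum(),cv2.minAreaRect((x[:,:2]*1000).astype(np.float32)),np.percentile(x[:,2],[2,98]))
for q in("glue","tea_glass","brush","scissors"):
    for o in nets.place_of("scene",q)[:1]: print(q,at_z("scene",o["position"][0]*640,o["position"][1]*480,0)[:2].round(3))
cv2.imwrite("pics/end.png",p)
E
```

```text
[0.5178 0.0393] 257 ((515.6961059570312, 39.7264518737793), (41.99857711791992, 52.60662841796875), 5.144143104553223) [0.05911215 0.07655332]
glue [ 0.673 -0.368]
tea_glass [ 0.7  -0.25]
brush [ 0.456 -0.407]
scissors [0.488 0.467]
```

```bash
python3 -c "
from plant import r
print(r.finish_job())"
```

```text
the job is handed in; nothing more can be done
None
```

The job is handed in at about 31 s (no verdict was returned); by my last measurements the window lies flat within about 3 mm of the lamp spot, the disc is in the next notch with the pin home, and the glass, glue and brush are in place — I had no starting position for the scissors to compare, but the arm never worked near them.

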